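Unload the box press, release its catch and hold the lever

ROBOT

A 7-joint arm with a two-finger parallel gripper is mounted at the origin on the work surface. World frame = base frame: x ahead of the robot, y to its left, z up, the work surface at z = 0. Lengths are in m, angles in rad, forces in N, time in s.
With the tool pointing down it reaches from about 0.4 to 0.85 m from the base axis. Payload 10.4 kg.
Tool frame: the origin (TCP) lies between the finger pads; the fingertips stand ahead of it and the grasp point (between the pads) lies 5 mm behind it (manip.tip_extent is the z of the fingertips in the tool frame, in m); z points along the fingers, y is the line along which they close (so a half turn about z gives the same grasp; the last joint's range is limited). The gripper opens to 85 mm and grips with 20 to 120 N. Pads are 22 mm wide; open, the fingers measure 114 mm over their backs; the gripper's body (76 mm by 85 mm) begins 54 mm behind the grasp point. The pads swing forward as they close: fully open they stand 13 mm farther back than shut.
Start: joints at [-1.174, 0.332, -0.065, 1.46, 0.022, 1.35, -0.088], TCP at [0.255, 0.571, 0.245] pointing down, gripper open.
Joint ranges: [-2.6, 2.6], [-0.5, 2.12], [-1.47, 1.34], [0.16, 2.42], [-1.27, 4.41], [0.06, 2.06], [-2.6, 2.6]. Speed limits (rad/s): [2.22, 2.22, 2.79, 2.79, 3.14, 3.14, 3.14].

INTERFACE

Orientations are given as a unit quaternion [x, y, z, w].
In Python, from workcell import status, viewer, manip gives the robot as it stands.
- The arm moves only by the tool play_rows, never from a script. Its argument "plan" is one flat list of numbers, 7 for each row, row after row: the turn, a rotation vector about the tool's x, y, z in degrees, then the shift along the tool's x, y, z in m, then the opening, from 0 (shut) to 1 (fully open). In form: [ax, ay, az, dx, dy, dz, grip, ax, ay, az, dx, dy, dz, grip, ...]. A call has 1 to 20 rows; each row is the pose to reach, as a shift and turn from the pose commanded when the call began, along the tool's axes at that moment; what a row does not reach only later rows make up. A row lasts 1/8 s, in which the tool goes at most 62.5 mm and 10.7 degrees, less where a joint would pass 70% of its speed; a pose out of reach is approached as far as the arm can. A call with a gripper value outside its range is refused whole. The fingers move at their own pace and stop on an object; "squeeze" is the grip in N (left out, the last holds). Time passes only in rows, so rows that repeat a pose let the fingers close. It gives the time, the measured TCP pose, the force, the opening and the grip force at its end, in the units of the state.
- status.get_obs(): the state, without advancing time (a new reading comes with each control period).
- viewer.camera(name): name is "scene" or "side" or "wrist"; returns the picture (400x640x3 uint8, red, green, blue); there is no depth.
- viewer.camera_model(name): a dict with "fx", "fy", "cx", "cy" (pixels), "R" (3x3) and "t" (3): a world point X has camera coordinates R X + t. Camera axes: x right, y down, z forward; pixel columns grow to the right and rows downward; lengths in m; the calibration is good to about 2 mm. A picture is of the moment at which its call begins: read the wrist's pose just before it. camera_model takes no time and is no camera call; for the wrist camera it gives the pose at the moment of the call.
- manip.hand_in(): hands the job in; it is judged then, once.
The state is a dict: "clock": time; "joint_pos": joint angles; "joint_velocities": joint speeds; "tau": joint torques, N m; "position": TCP position; "ee_rot": TCP orientation; "ft_force": force on the tool from outside, world axes, zero at the start; "torque": the same for the moment, N m; "grip_width": opening from 0.0 (shut) to 1.0 (fully open); "grasp_force": force on a finger pad.
Only numpy, scipy, OpenCV 4.12 (cv2) and the standard library are available. Lean on these libraries where they do the work, as an engineer would, in place of code of your own. Each camera call takes 0.05 s, during which the arm holds its last target. There are 200 camera calls.

TASK

Move both finished grey boxes from the aluminium catch tray into the green basket, lowering each in (not dropping it) so that both lie flat on the basket's floor side by side. Then flip the press's red safety catch by its knob all the way over towards the robot's side and leave it there, and after that pull the black-handled lever all the way to its stop towards the robot's side and finish while still holding it there, so that the press stays closed on the next box. Leave the jar, the brass weight and the brush alone.

Things in the scene. Friction and masses are not known exactly. Their poses are not given: they have to be found in the camera images.
- box_a_center (a point): finished archive box of grey-blue board with steel-edged ends, 45 mm (its own x) by 70 mm (its own y) by 35 mm high, 90 g or so; this point is its centre, 17.5 mm above its underside; starts lying flat in the tray, the free room round it is at least 25 mm. Its z axis points up
- box_b_center (a point): second finished archive box of grey-blue board with steel-edged ends, 45 mm (its own x) by 70 mm (its own y) by 35 mm high, 90 g or so; this point is its centre, 17.5 mm above its underside; starts lying flat in the tray, the free room round it is at least 25 mm. Its z axis points up
- tray: open aluminium catch tray, 280 mm (its x) by 180 mm (its y), walls 28 mm high and 4 mm thick, floor 4 mm thick; fixed; origin at the centre of its underside, on the table. The tray and the basket may stand either way round
- basket: open lime-green slatted plastic basket (the tote), 280 mm (its x) by 190 mm (its y), 65 mm high, walls and floor 5 mm thick; fixed; origin at the centre of its underside, on the table
- press: green bench lever press on a dark steel base plate, fixed; origin on the table straight below the lever's pivot; its x axis points away from the robot's side, y to the left, z up. Base plate x -180 to 110 mm, y +-115 mm, 20 mm thick; the column and head stand at y 52 to 112 mm, x -105 to 95 mm, up to 260 mm high; lever and catch are at smaller y
- catch (a joint): angle of the red safety catch, rad: 0 = down, its bar lying behind the hinge and blocking the lever; grows as the knob is swung up and over towards -x of the press (the robot's side); stop at 2.1. It stays where it is left (friction about 1 N at the knob). May start a little above 0
- catch_knob (a point): centre of the catch's red knob, a ball 26 mm across on an 8 mm arm that holds its centre 60 mm from the hinge line; pinch it from above with the fingers closing along y of the press and swing it in an arc, or push it over. At joint 0 it stands 21 mm beyond the hinge (press +x) and 56 mm above it, i.e. 186 mm above the table; direction hinge to knob is 70 degrees above press +x at joint 0
- catch_hinge (a point): point on the catch's hinge line (which runs along y of the press), in the plane of the knob, 130 mm above the table, 85 mm before the lever's pivot (press -x)
- lever (a joint): angle of the press lever, rad: 0 = at rest, leaning 0.25 rad away (towards press +x); grows as it is pulled towards press -x (the robot's side); stop at 0.75. A spring returns it: about 2 N at the grip at first, 6.5 N at the stop. With the catch down the lever is blocked
- lever_grip (a point): centre of the free part of the lever's black grip, a round bar 20 mm across and 96 mm long lying along y of the press, standing out sideways (press -y) from the shank's top; this point is 170 mm from the hinge line, 60 mm to press -y of the shank, 235 mm above the table at rest. Can be pinched from above across its diameter (along x of the press), or hooked from behind
- lever_hinge (a point): point on the lever's hinge line (which runs along y of the press), in the plane of lever_grip, 70 mm above the table
- jar: closed paste jar, 64 mm across, 85 mm high, loose; leave alone; origin at the centre of its underside
- weight: small round brass book weight with a knob, 50 mm across, 45 mm high, loose; leave alone; origin at the centre of its underside
- brush: small brush lying on the table beyond the tray, about 200 mm long along its x axis, loose; leave alone
Mind the look-alikes: they are no part of the job. What is shaped like the part that bears box_b_center but orange is not meant.

How it is judged:
On the way, in this order (a step that is already met when the one before it is completed fails the run):
1. both boxes lie flat on the basket's floor, let go, the catch not yet flipped (x of box_a_center in the frame of basket between -0.125 and 0.125 m and y of box_a_center in the frame of basket between -0.08 and 0.08 m and z of box_a_center in the frame of basket between 0.012 and 0.032 m and angle between each of box_a_center, box_b_center's own z axis and vertical below 0.2 rad and contact force between the fingers and box_a below 0.1 N and x of box_b_center in the frame of basket between -0.125 and 0.125 m and y of box_b_center in the frame of basket between -0.08 and 0.08 m and z of box_b_center in the frame of basket between 0.012 and 0.032 m and contact force between the fingers and box_b below 0.1 N and linear speed of each of box_a, box_b below 0.03 m/s and value of joint catch below 0.6 rad), for 0.2 s.
2. the catch is flipped right over (joint above 1.5) with the lever still at rest (value of joint catch above 1.5 rad and value of joint lever below 0.15 rad), for 0.2 s.
3. the lever is pulled towards the robot's side to its stop (joint above 0.62) and held by the fingers (value of joint catch above 1.5 rad and value of joint lever above 0.62 rad and contact force between the fingers and lever above 1 N), for 0.3 s.
At the end, for the whole second after the job is handed in: Both boxes lie untouched and flat (within 0.2 rad) on the basket's floor, inside its walls; the catch stays flipped over (joint above 1.5 of 2.1 rad); the fingers hold the lever still at its stop (joint above 0.62 of 0.75 rad), touching it with more than 1 N (all of step 3 and x of box_a_center in the frame of basket between -0.125 and 0.125 m and y of box_a_center in the frame of basket between -0.08 and 0.08 m and z of box_a_center in the frame of basket between 0.012 and 0.032 m and angle between each of box_a_center, box_b_center's own z axis and vertical below 0.2 rad and contact force between the fingers and box_a below 0.1 N and x of box_b_center in the frame of basket between -0.125 and 0.125 m and y of box_b_center in the frame of basket between -0.08 and 0.08 m and z of box_b_center in the frame of basket between 0.012 and 0.032 m and contact force between the fingers and box_b below 0.1 N and linear speed of each of box_a, box_b below 0.03 m/s and velocity of joint lever between -0.1 and 0.1 rad/s); the arm keeps its last pose, push and grip.
It fails at once if the jar, the brass weight or the brush is pushed more than 40 mm (distance of any of jar, weight, brush from where it was at the start of the episode above 0.04 m).
It fails at once if a box is dropped or thrown (moves faster than 0.8 m/s while the fingers do not hold it) ((contact force between the fingers and box_a below 0.05 N and linear speed of box_a above 0.8 m/s) or (contact force between the fingers and box_b below 0.05 N and linear speed of box_b above 0.8 m/s)).
It also fails if it takes over 72 s, if anything falls off the work surface, if the arm or the gripper's body presses on something with over 40 N, if the wrist force passes 120 N, or if a joint passes its speed limit or range.

## Working session

There is one attempt and no reset: what is moved stays moved. The work goes in short steps, Python scripts to look and compute and a tool call to move; the robot and the scene stay as the last step left them, time stands still between calls to the robot, and variables do not carry over. Pictures are saved under pics/ and viewed, at most 10 in all, crops included, and the job is handed in when it is done.

Besides the shell and the picture viewer there is one more tool, called after "Request:" by a JSON object that holds its "api" and its "payload". play_rows: Moves the arm, as the interface text tells. Its arguments: {"type":"object","properties":{"plan":{"type":"array","items":{"type":"number"}},"squeeze":{"type":"number"}},"required":["plan"]}

```bash
mkdir -p pics; ls
python3 - <<'E'
from workcell import status, viewer, manip
import cv2,numpy as np
o=status.get_obs();print({k:np.round(v,3).tolist() for k,v in o.items()})
print(manip.tip_extent)
for n in ("scene","side","wrist"):
    m=viewer.camera_model(n);print(n,{k:np.round(v,4).tolist() for k,v in m.items()})
    cv2.imwrite(f"pics/{n}0.png",viewer.camera(n)[...,::-1])
E
```

```text
pics
{'clock': 0.0, 'joint_pos': [-1.174, 0.333, -0.065, 1.461, 0.022, 1.35, -0.089], 'joint_velocities': [0.002, 0.001, 0.001, -0.0, 0.0, -0.0, -0.001], 'tau': [-0.001, -62.544, 0.049, -39.16, 0.016, 0.01, 0.0], 'position': [0.255, 0.57, 0.245], 'ee_rot': [0.208, 0.978, -0.001, -0.0], 'ft_force': [0.136, 0.121, 0.144], 'torque': [0.016, -0.023, 0.008], 'grasp_force': 0.0, 'grip_width': 0.996}
0.014
scene {'fx': 491.6243, 'fy': 491.6243, 'cx': 318.2349, 'cy': 197.7171, 'R': [[0.8081, 0.5887, -0.0177], [0.3556, -0.5117, -0.7821], [-0.4695, 0.6258, -0.6229]], 't': [-0.4197, -0.0803, 1.7474]}
side {'fx': 435.9946, 'fy': 435.9946, 'cx': 326.4736, 'cy': 204.6943, 'R': [[-0.6203, 0.7841, -0.0207], [0.5453, 0.4121, -0.73], [-0.5639, -0.4641, -0.6832]], 't': [0.3511, -0.1905, 1.6931]}
wrist {'fx': 285.8573, 'fy': 285.8573, 'cx': 317.2474, 'cy': 199.3698, 'R': [[0.4074, 0.9132, -0.0025], [0.8719, -0.3882, 0.2986], [0.2717, -0.1239, -0.9544]], 't': [-0.6241, -0.0411, 0.3802]}
```

View pics/scene0.png

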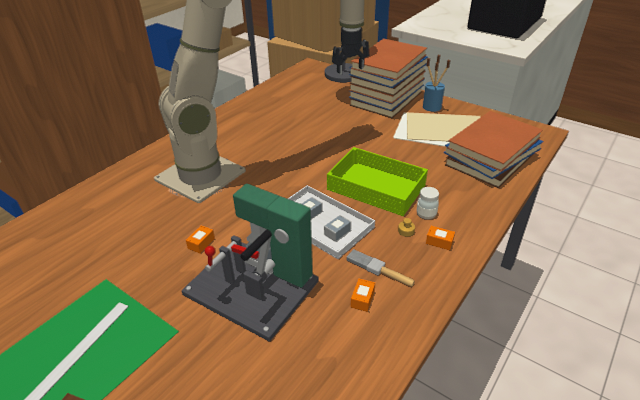

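View pics/side0.png

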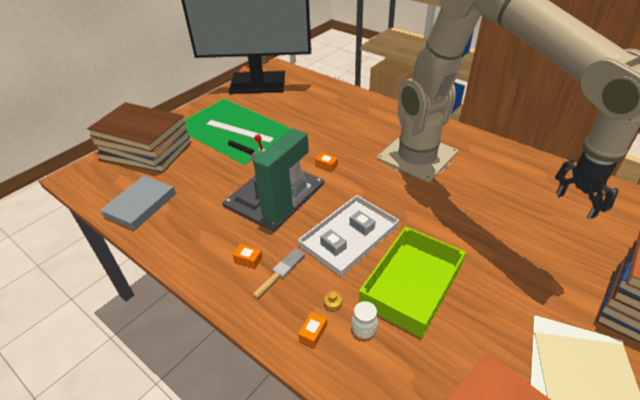

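The scene camera shows the press at about (255,270), the tray with two grey boxes at (310,208) and (337,228), the basket at (378,180), and orange decoys around them. The side camera shows the tray at (348,235) and the basket at (413,280). I'll enlarge both.

Run:
```python
import cv2
a=cv2.imread("pics/scene0.png")[145:345,175:441];cv2.imwrite("pics/sc.png",cv2.resize(a,None,fx=3,fy=3,interpolation=cv2.INTER_CUBIC))
a=cv2.imread("pics/side0.png")[125:325,210:476];cv2.imwrite("pics/si.png",cv2.resize(a,None,fx=3,fy=3,interpolation=cv2.INTER_CUBIC))
```

```text
(no output)
```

View pics/sc.png

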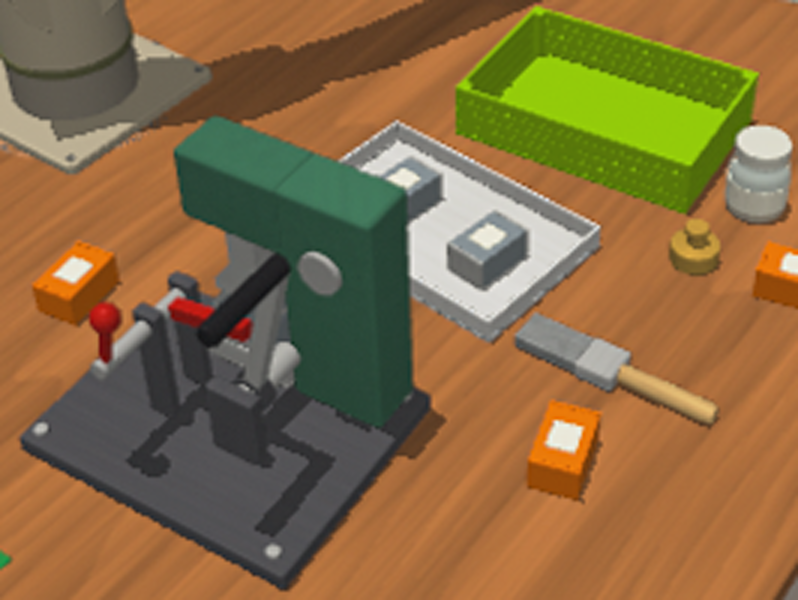

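View pics/si.png

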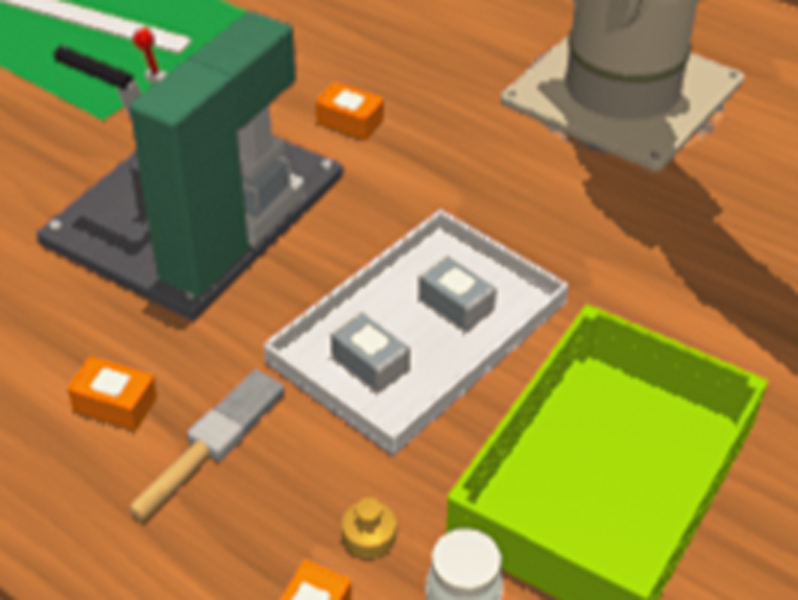

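```bash
cat > h.py <<'E'
from workcell import status, viewer, manip
import numpy as np
from scipy.optimize import least_squares
OFF={"scene":(175,145),"side":(210,125)}
M={n:viewer.camera_model(n) for n in OFF}
def proj(m,X):
    c=np.asarray(m["R"])@np.asarray(X)+np.asarray(m["t"])
    return np.array([m["fx"]*c[0]/c[2]+m["cx"],m["fy"]*c[1]/c[2]+m["cy"]])
def back(m,p,z):
    R=np.asarray(m["R"]);C=-R.T@np.asarray(m["t"])
    d=R.T@np.array([(p[0]-m["cx"])/m["fx"],(p[1]-m["cy"])/m["fy"],1]);return C+d*(z-C[2])/d[2]
px=lambda n,p:(np.array(p)+.5)/3-.5+OFF[n]
def fit(obs,x0):
    "obs: (cam, crop pixel, local xyz); pose x,y,yaw"
    def f(q):
        c,s=np.cos(q[2]),np.sin(q[2])
        return np.concatenate([proj(M[n],(q[0]+c*X[0]-s*X[1],q[1]+s*X[0]+c*X[1],X[2]))-px(n,p) for n,p,X in obs])
    r=least_squares(f,x0,loss="soft_l1");return r.x,np.abs(r.fun).reshape(-1,2).max(1)
E
python3 - <<'E'
from h import *
np.set_printoptions(precision=3,suppress=True)
S,D="scene","side"
def rect(l,w,z):return {a+b:((1 if a=='+' else -1)*l/2,(1 if b=='+' else -1)*w/2,z) for a in'+-' for b in '+-'}
def run(name,o,l,w,z):
    r=rect(l,w,z);ob=[(n,p,r[k]) for n,p,k in o]
    x0=[*np.mean([back(M[n],px(n,p),z)[:2] for n,p,k in o],0),0]
    print(name,*fit(ob,x0))
run("basket",[(S,(540,10),'-+'),(S,(756,73),'++'),(S,(458,88),'--'),(S,(690,163),'+-'),(D,(587,308),'--'),(D,(765,380),'-+'),(D,(452,496),'+-')],.28,.19,.065)
run("tray",[(S,(398,122),'-+'),(S,(600,230),'++'),(D,(441,211),'--'),(D,(566,287),'-+'),(D,(268,348),'+-'),(D,(393,437),'++')],.28,.18,.028)
b1=[(D,(333,340),'+-'),(D,(362,315),'--'),(D,(410,351),'-+'),(D,(378,372),'++'),(S,(448,245),'--'),(S,(488,212),'-+'),(S,(527,232),'++'),(S,(487,262),'+-')]
run("box1",b1,.045,.07,.039)
run("box2",[(D,(420,283),'+-'),(D,(449,257),'--'),(D,(496,293),'-+'),(D,(468,312),'++'),(S,(441,180),'++'),(S,(411,157),'-+')],.045,.07,.039)
q,e=fit([(S,(23,440),(-.18,-.115,.02)),(S,(285,580),(.11,-.115,.02)),(S,(430,400),(.11,.115,.02)),(D,(38,235),(.11,-.115,.02)),(D,(190,305),(.11,.115,.02)),(D,(343,167),(-.18,.115,.02)),
 (S,(285,262),(.25*0+np.sin(.25)*.17,-0.0,.235)) ][:6],[.5,-.3,0]);print("press",q,e)
for n,k,g in((S,(105,318),0),(D,(144,38),0)):print("knob@.186",back(M[n],px(n,k),.186))
for n,k in((S,(245,298)),(D,(93,67)),(S,(210,335)),(S,(285,262)),(D,(60,53)),(D,(127,80))):print("grip@.235",back(M[n],px(n,k),.235))
print("jar",back(M[S],px(S,(764,140)),.085),back(M[D],px(D,(467,562)),.085),"wt",back(M[S],px(S,(697,228)),.045),back(M[D],px(D,(369,508)),.045))
E
```

```text
basket [0.547 0.296 0.093] [1.851 0.628 1.125 0.741 0.763 1.016 1.115]
tray [ 0.501  0.04  -0.091] [0.654 1.141 0.229 0.722 1.788 0.759]
box1 [ 0.571  0.03  -0.093] [1.096 0.685 1.027 0.667 0.384 2.003 1.303 1.01 ]
box2 [ 0.448  0.052 -0.145] [1.683 0.307 0.937 0.3   2.106 0.561]
press [ 0.539 -0.283  0.082] [1.702 0.216 1.787 1.986 2.621 0.628]
knob@.186 [ 0.467 -0.366  0.186]
knob@.186 [ 0.463 -0.375  0.186]
grip@.235 [ 0.581 -0.32   0.235]
grip@.235 [ 0.579 -0.323  0.235]
grip@.235 [ 0.587 -0.364  0.235]
grip@.235 [ 0.58  -0.271  0.235]
grip@.235 [ 0.583 -0.37   0.235]
grip@.235 [ 0.574 -0.279  0.235]
jar [0.747 0.271 0.085] [0.749 0.271 0.085] wt [0.737 0.153 0.045] [0.734 0.155 0.045]
```

```bash
cat >> h.py <<'E'
from scipy.spatial.transform import Rotation as Ro
def rel(*goals,R0=None,p0=None):
    "goals: (x,y,z,yaw of tool y in deg[,tilt]) tool down; prints row numbers relative to now"
    o=status.get_obs();p=np.array(o["position"]) if p0 is None else np.array(p0)
    R=Ro.from_quat(o["ee_rot"])
    print("t",round(float(o["clock"]),2),"pos",np.round(p,4),"q",np.round(o["ee_rot"],3),"grip",o["grip_width"],o["grasp_force"])
    for g in goals:
        a=np.radians(g[3]);y=np.array([np.cos(a),np.sin(a),0]);z=np.array([0,0,-1.])
        G=Ro.from_matrix(np.c_[np.cross(y,z),y,z])
        print(g,"->",np.round((R.inv()*G).as_rotvec(degrees=True),1),np.round(R.inv().apply(np.array(g[:3])-p),4))
E
python3 - <<'E'
from h import *
rel((.46,.04,.25,-5.3),(.255,.57,.245,-5.3))
E
```

```text
t 0.15 pos [0.2546 0.5705 0.2447] q [ 0.208  0.978 -0.001 -0.   ] grip 0.9993015356709996 0.0
(0.46, 0.04, 0.25, -5.3) -> [-0.1  0.  71.3] [-0.4037 -0.4008 -0.0048]
(0.255, 0.57, 0.245, -5.3) -> [-0.1  0.  71.3] [-0.0005 -0.0003 -0.0003]
```

Request:
{"api": "play_rows", "payload": {"plan": [0, 0, 10, -0.04, -0.04, 0, 1, 0, 0, 20, -0.08, -0.08, 0, 1, 0, 0, 30, -0.12, -0.12, 0, 1, 0, 0, 40, -0.17, -0.17, 0, 1, 0, 0, 50, -0.22, -0.22, 0, 1, 0, 0, 60, -0.27, -0.27, 0, 1, 0, 0, 71.3, -0.32, -0.32, 0, 1, 0, 0, 71.3, -0.36, -0.36, -0.005, 1, 0, 0, 71.3, -0.404, -0.401, -0.005, 1, 0, 0, 71.3, -0.404, -0.401, -0.005, 1, 0, 0, 71.3, -0.404, -0.401, -0.005, 1, 0, 0, 71.3, -0.404, -0.401, -0.005, 1, 0, 0, 71.3, -0.404, -0.401, -0.005, 1], "squeeze": 30}}

```text
clock: 1.78
position: [0.4599, 0.0411, 0.2502]
ee_rot: [0.739, 0.674, -0.0, -0.0]
ft_force: [1.1, 0.3, 0.3]
grip_width: 0.999
grasp_force: 0.0
```

Run:
```python
from h import *
import cv2
rel()
m=viewer.camera_model("wrist");im=viewer.camera("wrist")
cv2.imwrite("pics/w1.png",im[...,::-1])
import json;json.dump({k:np.asarray(v).tolist() for k,v in m.items()},open("w1.json","w"))
for n,q in(("b1",(.571,.03,-.093)),("b2",(.448,.052,-.145))):
    c,s=np.cos(q[2]),np.sin(q[2])
    for X in((1,1),(1,-1),(-1,-1),(-1,1)):
        a,b=X[0]*.0225,X[1]*.035;print(n,X,np.round(proj(m,(q[0]+c*a-s*b,q[1]+s*a+c*b,.039))))
```

```text
t 1.77 pos [0.4599 0.0411 0.2502] q [ 0.739  0.674 -0.    -0.   ] grip 0.998931610049564 0.0
b1 (1, 1) [430. 147.]
b1 (1, -1) [423. 203.]
b1 (-1, -1) [387. 203.]
b1 (-1, 1) [392. 147.]
b2 (1, 1) [326. 139.]
b2 (1, -1) [322. 196.]
b2 (-1, -1) [286. 194.]
b2 (-1, 1) [287. 136.]
```

View pics/w1.png

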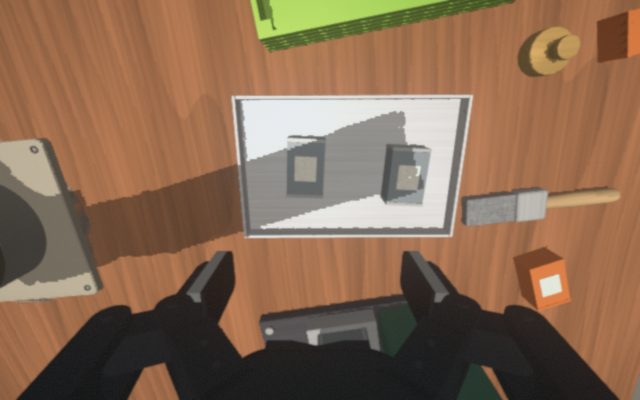

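Box 2's top shows at (287–326, 138–197) and box 1's at (387–430, 147–205). Both are within about 2 px of the predictions, so I'll go for box 2.

Run:
```python
from h import *
rel((.448,.052,.09,-6.3),(.448,.052,.025,-6.3),(.448,.052,.15,-6.3),(.482,.290,.15,5.3),(.482,.290,.028,5.3))
```

```text
t 1.82 pos [0.4599 0.0409 0.2502] q [ 0.739  0.674 -0.    -0.   ] grip 1.0012347938576702 0.0
(0.448, 0.052, 0.09, -6.3) -> [-0.  -0.   1.1] [ 0.0099 -0.0129  0.1602]
(0.448, 0.052, 0.025, -6.3) -> [-0.  -0.   1.1] [ 0.0099 -0.0129  0.2252]
(0.448, 0.052, 0.15, -6.3) -> [-0.  -0.   1.1] [ 0.0099 -0.0129  0.1002]
(0.482, 0.29, 0.15, 5.3) -> [ -0.   -0.  -10.5] [ 0.25   -0.0008  0.1002]
(0.482, 0.29, 0.028, 5.3) -> [ -0.   -0.  -10.5] [ 0.25   -0.0008  0.2222]
```

Request:
{"api": "play_rows", "payload": {"plan": [0, 0, 1.1, 0.01, -0.013, 0.05, 1, 0, 0, 1.1, 0.01, -0.013, 0.1, 1, 0, 0, 1.1, 0.01, -0.013, 0.15, 1, 0, 0, 1.1, 0.01, -0.013, 0.18, 0.9, 0, 0, 1.1, 0.01, -0.013, 0.2, 0.9, 0, 0, 1.1, 0.01, -0.013, 0.215, 0.9, 0, 0, 1.1, 0.01, -0.013, 0.225, 0.9, 0, 0, 1.1, 0.01, -0.013, 0.225, 0.9, 0, 0, 1.1, 0.01, -0.013, 0.225, 0.6, 0, 0, 1.1, 0.01, -0.013, 0.225, 0.3, 0, 0, 1.1, 0.01, -0.013, 0.225, 0.2, 0, 0, 1.1, 0.01, -0.013, 0.225, 0.2, 0, 0, 1.1, 0.01, -0.013, 0.225, 0.2, 0, 0, 1.1, 0.01, -0.013, 0.215, 0.2, 0, 0, 1.1, 0.01, -0.013, 0.195, 0.2, 0, 0, 1.1, 0.01, -0.013, 0.165, 0.2, 0, 0, 1.1, 0.01, -0.013, 0.13, 0.2, 0, 0, 1.1, 0.01, -0.013, 0.1, 0.2, 0, 0, 1.1, 0.01, -0.013, 0.1, 0.2], "squeeze": 30}}

```text
clock: 4.2
position: [0.4495, 0.0513, 0.1527]
ee_rot: [0.746, 0.666, 0.002, 0.001]
ft_force: [-0.0, 0.9, -1.9]
grip_width: 0.524
grasp_force: 31.2
```

Run:
```python
from h import *
rel((.482,.290,.15,5.3),(.482,.290,.026,5.3))
```

```text
t 4.2 pos [0.4495 0.0513 0.1527] q [0.746 0.666 0.002 0.001] grip 0.5236667239626862 31.200871467590332
(0.482, 0.29, 0.15, 5.3) -> [  0.2  -0.1 -11.8] [0.2408 0.0054 0.0033]
(0.482, 0.29, 0.026, 5.3) -> [  0.2  -0.1 -11.8] [0.2405 0.0049 0.1273]
```

Request:
{"api": "play_rows", "payload": {"plan": [0, 0, -4, 0.04, 0, -0.01, 0.2, 0, 0, -8, 0.09, 0.005, -0.01, 0.2, 0, 0, -11.8, 0.14, 0.005, -0.01, 0.2, 0, 0, -11.8, 0.19, 0.005, -0.01, 0.2, 0, 0, -11.8, 0.225, 0.005, 0, 0.2, 0, 0, -11.8, 0.241, 0.005, 0, 0.2, 0, 0, -11.8, 0.241, 0.005, 0, 0.2, 0, 0, -11.8, 0.241, 0.005, 0.03, 0.2, 0, 0, -11.8, 0.241, 0.005, 0.07, 0.2, 0, 0, -11.8, 0.241, 0.005, 0.095, 0.2, 0, 0, -11.8, 0.241, 0.005, 0.11, 0.2, 0, 0, -11.8, 0.241, 0.005, 0.117, 0.2, 0, 0, -11.8, 0.241, 0.005, 0.121, 0.2, 0, 0, -11.8, 0.241, 0.005, 0.123, 0.2, 0, 0, -11.8, 0.241, 0.005, 0.123, 0.2]}}

```text
clock: 6.08
position: [0.4805, 0.2901, 0.0277]
ee_rot: [0.673, 0.739, 0.0, 0.0]
ft_force: [0.2, 0.4, -0.9]
grip_width: 0.522
grasp_force: 31.1
```

Run:
```python
from h import *
rel()
print(status.get_obs()["ft_force"])
```

```text
t 6.08 pos [0.4805 0.2901 0.0277] q [0.673 0.739 0.    0.   ] grip 0.5220704837673644 31.11764967441559
[ 0.16055751  0.43764035 -0.89347638]
```

Request:
{"api": "play_rows", "payload": {"plan": [0, 0, 0, 0, 0, 0.001, 0.2, 0, 0, 0, 0, 0, 0.002, 0.2, 0, 0, 0, 0, 0, 0.002, 0.2, 0, 0, 0, 0, 0, 0.002, 0.6, 0, 0, 0, 0, 0, 0.002, 0.75, 0, 0, 0, 0, 0, 0.002, 0.8, 0, 0, 0, 0, 0, 0.002, 0.8, 0, 0, 0, 0, 0, -0.01, 0.8, 0, 0, 0, 0, 0, -0.04, 0.8, 0, 0, 0, 0, 0, -0.08, 1, 0, 0, 0, 0, 0, -0.12, 1, 0, 0, 0, 0, 0, -0.122, 1]}}

```text
clock: 7.58
position: [0.4819, 0.2909, 0.1533]
ee_rot: [0.673, 0.739, 0.003, 0.0]
ft_force: [0.3, -0.5, 0.4]
grip_width: 1.0
grasp_force: 0.0
```

Run:
```python
from h import *
rel((.571,.03,.15,-5.3),(.571,.03,.025,-5.3))
```

```text
t 7.58 pos [0.4819 0.2909 0.1533] q [0.673 0.739 0.003 0.   ] grip 1.0001146048232519 0.0
(0.571, 0.03, 0.15, -5.3) -> [ 0.3 -0.2 10.6] [-0.2681  0.0644  0.0027]
(0.571, 0.03, 0.025, -5.3) -> [ 0.3 -0.2 10.6] [-0.2685  0.0638  0.1277]
```

Request:
{"api": "play_rows", "payload": {"plan": [0, 0, 4, -0.05, 0.012, 0, 1, 0, 0, 8, -0.1, 0.024, 0, 1, 0, 0, 10.6, -0.155, 0.037, 0, 1, 0, 0, 10.6, -0.21, 0.05, 0, 1, 0, 0, 10.6, -0.25, 0.06, 0, 1, 0, 0, 10.6, -0.268, 0.064, 0.01, 1, 0, 0, 10.6, -0.268, 0.064, 0.04, 0.9, 0, 0, 10.6, -0.268, 0.064, 0.08, 0.9, 0, 0, 10.6, -0.268, 0.064, 0.11, 0.9, 0, 0, 10.6, -0.268, 0.064, 0.122, 0.9, 0, 0, 10.6, -0.268, 0.064, 0.127, 0.9, 0, 0, 10.6, -0.268, 0.064, 0.127, 0.7, 0, 0, 10.6, -0.268, 0.064, 0.127, 0.4, 0, 0, 10.6, -0.268, 0.064, 0.127, 0.2, 0, 0, 10.6, -0.268, 0.064, 0.127, 0.2, 0, 0, 10.6, -0.268, 0.064, 0.127, 0.2, 0, 0, 10.6, -0.268, 0.064, 0.12, 0.2, 0, 0, 10.6, -0.268, 0.064, 0.09, 0.2, 0, 0, 10.6, -0.268, 0.064, 0.05, 0.2, 0, 0, 10.6, -0.268, 0.064, 0, 0.2]}}

```text
clock: 10.07
position: [0.5683, 0.029, 0.1504]
ee_rot: [0.739, 0.674, -0.001, -0.0]
ft_force: [0.2, -0.2, -1.4]
grip_width: 0.526
grasp_force: 30.6
```

Run:
```python
from h import *
rel((.612,.302,.15,5.3),(.612,.302,.025,5.3))
```

```text
t 10.07 pos [0.5683 0.029  0.1504] q [ 0.739  0.674 -0.001 -0.   ] grip 0.525796323264929 30.628515788703226
(0.612, 0.302, 0.15, 5.3) -> [ -0.1   0.  -10.6] [2.758e-01 1.860e-02 2.000e-04]
(0.612, 0.302, 0.025, 5.3) -> [ -0.1   0.  -10.6] [0.2759 0.0187 0.1252]
```

Request:
{"api": "play_rows", "payload": {"plan": [0, 0, -4, 0.04, 0.003, -0.01, 0.2, 0, 0, -8, 0.09, 0.006, -0.01, 0.2, 0, 0, -10.6, 0.14, 0.01, -0.01, 0.2, 0, 0, -10.6, 0.19, 0.013, -0.01, 0.2, 0, 0, -10.6, 0.24, 0.016, -0.005, 0.2, 0, 0, -10.6, 0.265, 0.018, 0, 0.2, 0, 0, -10.6, 0.276, 0.019, 0.005, 0.2, 0, 0, -10.6, 0.276, 0.019, 0.03, 0.2, 0, 0, -10.6, 0.276, 0.019, 0.07, 0.2, 0, 0, -10.6, 0.276, 0.019, 0.095, 0.2, 0, 0, -10.6, 0.276, 0.019, 0.11, 0.2, 0, 0, -10.6, 0.276, 0.019, 0.117, 0.2, 0, 0, -10.6, 0.276, 0.019, 0.121, 0.2, 0, 0, -10.6, 0.276, 0.019, 0.123, 0.2, 0, 0, -10.6, 0.276, 0.019, 0.123, 0.2]}}

```text
clock: 11.95
position: [0.6134, 0.3024, 0.0268]
ee_rot: [0.673, 0.739, 0.0, 0.0]
ft_force: [-0.0, -0.0, -1.3]
grip_width: 0.528
grasp_force: 30.7
```

Request:
{"api": "play_rows", "payload": {"plan": [0, 0, 0, 0, 0, 0.001, 0.2, 0, 0, 0, 0, 0, 0.0015, 0.2, 0, 0, 0, 0, 0, 0.0015, 0.2, 0, 0, 0, 0, 0, 0.0015, 0.6, 0, 0, 0, 0, 0, 0.0015, 0.75, 0, 0, 0, 0, 0, 0.0015, 0.8, 0, 0, 0, 0, 0, 0.0015, 0.8, 0, 0, 0, 0, 0, -0.01, 0.8, 0, 0, 0, 0, 0, -0.04, 0.8, 0, 0, 0, 0, 0, -0.08, 1, 0, 0, 0, 0, 0, -0.14, 1, 0, 0, 0, 0, 0, -0.2, 1, 0, 0, 0, 0, 0, -0.25, 1, 0, 0, 0, 0, 0, -0.25, 1]}}

```text
clock: 13.7
position: [0.6148, 0.3025, 0.2825]
ee_rot: [0.673, 0.739, 0.004, 0.001]
ft_force: [-0.1, -0.0, -1.2]
grip_width: 1.002
grasp_force: 0.0
```

Run:
```python
from h import *
import cv2
rel((.46,-.2,.33,5),(.46,-.25,.33,92))
print(np.round(status.get_obs()["joint_pos"],2))
a=[cv2.resize(viewer.camera(n)[y:y+130,x:x+130,::-1],None,fx=3,fy=3) for n,x,y in(("scene",310,130),("side",350,210))]
cv2.imwrite("pics/chk.png",np.hstack(a))
```

```text
t 13.7 pos [0.6148 0.3025 0.2825] q [0.673 0.739 0.004 0.001] grip 1.0016802179178843 0.0
(0.46, -0.2, 0.33, 5) -> [ 0.5 -0.2  0.3] [-0.4858 -0.2004 -0.051 ]
(0.46, -0.25, 0.33, 92) -> [  0.5   0.2 -86.7] [-0.5356 -0.205  -0.0512]
[-0.79  0.46  0.39  1.25 -0.17  1.46 -0.32]
```

View pics/chk.png

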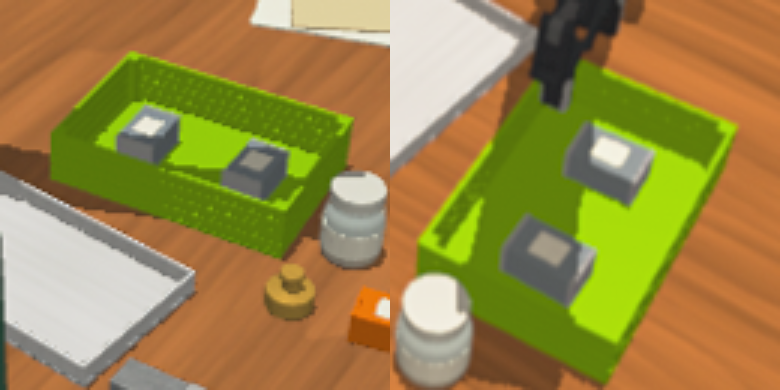

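Both boxes lie flat in the basket at about (148,133) and (257,167) in the left half of the picture. They are side by side, and the jar and weight are undisturbed. Next I'll look at the press from above.

Run:
```python
from h import *
rel((.38,-.35,.36,-85.3),)
```

```text
t 13.8 pos [0.6132 0.3022 0.2771] q [0.673 0.739 0.001 0.   ] grip 1.0035798758841936 0.0
(0.38, -0.35, 0.36, -85.3) -> [ 0.  -0.1 90.6] [-0.6276 -0.2928 -0.0837]
```

Request:
{"api": "play_rows", "payload": {"plan": [0, 0, 7, -0.03, -0.014, -0.04, 1, 0, 0, 14, -0.08, -0.037, -0.084, 1, 0, 0, 21, -0.13, -0.06, -0.084, 1, 0, 0, 28, -0.18, -0.084, -0.084, 1, 0, 0, 35, -0.23, -0.107, -0.084, 1, 0, 0, 42, -0.28, -0.13, -0.084, 1, 0, 0, 49, -0.33, -0.154, -0.084, 1, 0, 0, 56, -0.38, -0.177, -0.084, 1, 0, 0, 63, -0.43, -0.2, -0.084, 1, 0, 0, 70, -0.48, -0.224, -0.084, 1, 0, 0, 77, -0.53, -0.247, -0.084, 1, 0, 0, 84, -0.58, -0.27, -0.084, 1, 0, 0, 90.6, -0.628, -0.293, -0.084, 1, 0, 0, 90.6, -0.628, -0.293, -0.084, 1, 0, 0, 90.6, -0.628, -0.293, -0.084, 1, 0, 0, 90.6, -0.628, -0.293, -0.084, 1]}}

```text
clock: 15.8
position: [0.3806, -0.3491, 0.3598]
ee_rot: [0.999, 0.043, -0.0, -0.0]
ft_force: [-0.0, 0.2, -1.0]
grip_width: 0.999
grasp_force: 0.0
```

Run:
```python
from h import *
import cv2,json
rel()
print(np.round(status.get_obs()["joint_pos"],2))
m=viewer.camera_model("wrist");im=viewer.camera("wrist")
json.dump({k:np.asarray(v).tolist() for k,v in m.items()},open("w2.json","w"))
cv2.imwrite("pics/w2.png",im[...,::-1])
print(np.round(proj(m,(.465,-.37,.19))),np.round(proj(m,(.58,-.32,.235))))
```

```text
t 15.8 pos [ 0.3806 -0.3491  0.3598] q [ 0.999  0.043 -0.    -0.   ] grip 0.9985185448240044 0.0
[-0.33  0.03  1.03  1.59 -0.03  1.53 -0.79]
[345. 105.] [299. -70.]
```

View pics/w2.png

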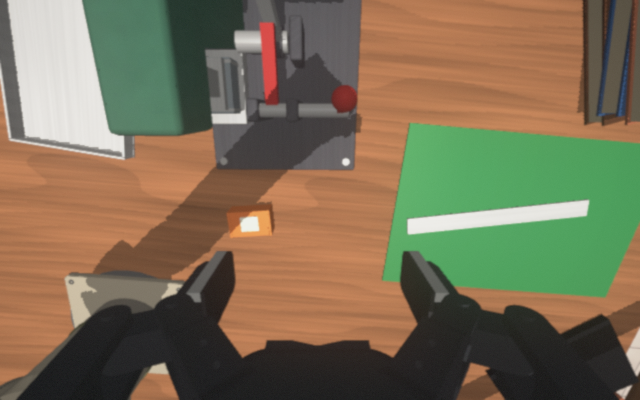

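The knob is at (344,98), the hinge rod lies along row 109, and the plate's near corners are at (213,169) and (355,170). I'll refine the press pose from these.

Run:
```python
from h import *
import json
np.set_printoptions(precision=4,suppress=True)
w=json.load(open("w2.json"));S,D=M["scene"],M["side"]
a,b=back(w,(213.5,169),.02),back(w,(355,170),.02);print(a,b,np.linalg.norm(a-b),"yaw",np.arctan2(-(a-b)[0],(a-b)[1]))
obs=[(w,(213.5,169),(-.18,.115,.02),2),(w,(355,170),(-.18,-.115,.02),2)]
P=lambda n,p:px(n,p)
for n,p,X in [("scene",(23,440),(-.18,-.115,.02)),("scene",(285,580),(.11,-.115,.02)),("scene",(430,400),(.11,.115,.02)),("side",(38,235),(.11,-.115,.02)),("side",(190,305),(.11,.115,.02)),("side",(343,167),(-.18,.115,.02))]: obs.append((M[n],px(n,p),X,1))
kn=[(w,(344,98),2),(S,px("scene",(105,318)),1),(D,px("side",(144,38)),1)]
gr=[(S,px("scene",(210,335)),px("scene",(285,262))),(D,px("side",(60,53)),px("side",(127,80)))]
def W(q,X):
    c,s=np.cos(q[2]),np.sin(q[2]);return (q[0]+c*X[0]-s*X[1],q[1]+s*X[0]+c*X[1],X[2])
def f(q):
    r=[wt*(proj(m,W(q,X))-p) for m,p,X,wt in obs]
    t=np.radians(70)+q[3];K=W(q,(-.085+.06*np.cos(t),q[4],.13+.06*np.sin(t)))
    r+=[wt*(proj(m,K)-p) for m,p,wt in kn]
    return np.concatenate(r)
s=least_squares(f,[.539,-.283,.082,.2,-.09],loss="soft_l1");q=s.x
print(q);print(s.fun.reshape(-1,2))
c=q[:3]
print("hinge",W(q,(-.085,q[4],.13)))
for th in (q[3],.5,1,1.5,1.8,2.1,2.2):
    t=np.radians(70)+th;print(th,np.array(W(q,(-.085+.06*np.cos(t),q[4],.13+.06*np.sin(t)))))
# knob free triangulation
g=least_squares(lambda X:np.concatenate([wt*(proj(m,X)-p) for m,p,wt in kn]),[.465,-.37,.19]);print("knob tri",g.x,g.fun)
g2=[least_squares(lambda X:np.concatenate([proj(gr[0][0],X)-gr[0][i],proj(gr[1][0],X)-gr[1][i]]),[.58,-.3,.23]).x for i in(1,2)];print("grip ends",g2)
```

```text
[ 0.3495 -0.1794  0.02  ] [ 0.368  -0.4141  0.02  ] 0.23548755296744095 yaw 0.07860269588197083
[ 0.5384 -0.2831  0.079   0.1534 -0.08  ]
[[ 4.0132 -0.1113]
 [-2.5577 -0.2556]
 [-1.7355 -0.9824]
 [-0.5003 -0.2776]
 [ 1.0674 -1.8031]
 [-1.8315 -0.415 ]
 [-0.0337  2.5768]
 [-0.2015 -0.5901]
 [-0.0479  0.2443]
 [ 0.4532  0.6478]
 [-0.7628  1.124 ]]
hinge (np.float64(0.4599385537049568), np.float64(-0.36962149799530647), 0.13)
0.15340071581105422 [ 0.4716 -0.3687  0.1889]
0.5 [ 0.4509 -0.3703  0.1893]
1 [ 0.4237 -0.3725  0.1777]
1.5 [ 0.4053 -0.3739  0.1545]
1.8 [ 0.4006 -0.3743  0.1372]
2.1 [ 0.4011 -0.3743  0.1193]
2.2 [ 0.4025 -0.3742  0.1134]
knob tri [ 0.4715 -0.3685  0.1919] [ 0.0078  0.1231  0.3103 -0.3159 -0.815   0.3952]
grip ends [array([ 0.5874, -0.3656,  0.2376]), array([ 0.581 , -0.273 ,  0.2387])]
```

Run:
```python
from h import *
rel((.4715,-.3687,.27,-85.5),(.4715,-.3687,.186,-85.5))
```

```text
t 15.85 pos [ 0.3806 -0.3492  0.3599] q [ 0.999  0.043 -0.    -0.   ] grip 1.002485076614821 0.0
(0.4715, -0.3687, 0.27, -85.5) -> [-0.   0.   0.4] [0.0889 0.0273 0.0899]
(0.4715, -0.3687, 0.186, -85.5) -> [-0.   0.   0.4] [0.0889 0.0274 0.1739]
```

Request:
{"api": "play_rows", "payload": {"plan": [0, 0, 0, 0.04, 0.012, 0.03, 1, 0, 0, 0, 0.07, 0.022, 0.06, 1, 0, 0, 0, 0.089, 0.027, 0.09, 0.9, 0, 0, 0, 0.089, 0.027, 0.11, 0.8, 0, 0, 0, 0.089, 0.027, 0.14, 0.7, 0, 0, 0, 0.089, 0.027, 0.165, 0.7, 0, 0, 0, 0.089, 0.027, 0.174, 0.7, 0, 0, 0, 0.089, 0.027, 0.174, 0.7, 0, 0, 0, 0.089, 0.027, 0.174, 0.5, 0, 0, 0, 0.089, 0.027, 0.174, 0.3, 0, 0, 0, 0.089, 0.027, 0.174, 0.1, 0, 0, 0, 0.089, 0.027, 0.174, 0.1, 0, 0, 0, 0.089, 0.027, 0.174, 0.1], "squeeze": 25}}

```text
clock: 17.48
position: [0.472, -0.3682, 0.1871]
ee_rot: [0.999, 0.042, 0.001, -0.001]
ft_force: [-0.9, 8.9, 6.9]
grip_width: 0.287
grasp_force: 24.2
```

Request:
{"api": "play_rows", "payload": {"plan": [0, 0, 0, -0.008, 0, -0.001, 0.1, 0, 0, 0, -0.017, 0, -0.001, 0.1, 0, 0, 0, -0.025, 0, 0.001, 0.1, 0, 0, 0, -0.032, 0, 0.003, 0.1, 0, 0, 0, -0.039, 0, 0.006, 0.1, 0, 0, 0, -0.046, 0, 0.01, 0.1, 0, 0, 0, -0.052, 0, 0.015, 0.1, 0, 0, 0, -0.058, 0, 0.02, 0.1, 0, 0, 0, -0.062, 0, 0.026, 0.1, 0, 0, 0, -0.066, 0, 0.033, 0.1, 0, 0, 0, -0.069, 0, 0.041, 0.1, 0, 0, 0, -0.071, 0, 0.049, 0.1, 0, 0, 0, -0.072, 0, 0.057, 0.1, 0, 0, 0, -0.072, 0, 0.064, 0.1, 0, 0, 0, -0.072, 0, 0.064, 0.1, 0, 0, 0, -0.072, 0, 0.064, 0.1]}}

```text
clock: 19.48
position: [0.3992, -0.3738, 0.1219]
ee_rot: [0.999, 0.042, -0.0, -0.002]
ft_force: [-0.7, 7.8, -0.6]
grip_width: 0.283
grasp_force: 28.2
```

Request:
{"api": "play_rows", "payload": {"plan": [0, 0, 0, 0, 0, 0, 0.4, 0, 0, 0, 0, 0, 0, 0.7, 0, 0, 0, 0, 0, 0, 0.9, 0, 0, 0, 0, 0, 0, 0.9, 0, 0, 0, 0, 0, -0.02, 1, 0, 0, 0, -0.01, 0, -0.06, 1, 0, 0, 0, -0.02, 0, -0.11, 1, 0, 0, 0, -0.02, 0, -0.16, 1, 0, 0, 0, -0.02, 0, -0.21, 1, 0, 0, 0, -0.02, 0, -0.24, 1, 0, 0, 0, -0.02, 0, -0.24, 1, 0, 0, 0, -0.02, 0, -0.24, 1]}}

```text
clock: 20.98
position: [0.3788, -0.3775, 0.3622]
ee_rot: [0.999, 0.041, 0.0, -0.0]
ft_force: [0.1, 1.0, -0.6]
grip_width: 0.999
grasp_force: 0.0
```

Run:
```python
from h import *
import cv2
rel((.584,-.33,.36,4.5))
m=viewer.camera_model("wrist");o=status.get_obs()
C=-np.asarray(m["R"]).T@np.asarray(m["t"]);print("cam in tool",Ro.from_quat(o["ee_rot"]).inv().apply(C-o["position"]))
a=[cv2.resize(f[...,::-1],None,fx=k,fy=k) for f,k in((viewer.camera("wrist")[:300,100:500],1),(viewer.camera("scene")[210:350,175:345],2.14))]
cv2.imwrite("pics/c2.png",np.hstack([x[:299] for x in a]))
```

```text
t 20.98 pos [ 0.3788 -0.3775  0.3622] q [ 0.999  0.041  0.    -0.   ] grip 0.9993776185500425 0.0
(0.584, -0.33, 0.36, 4.5) -> [ -0.   -0.  -89.8] [ 0.2084 -0.0305  0.0022]
cam in tool [ 0.0786015   0.00084967 -0.12894283]
```

View pics/c2.png

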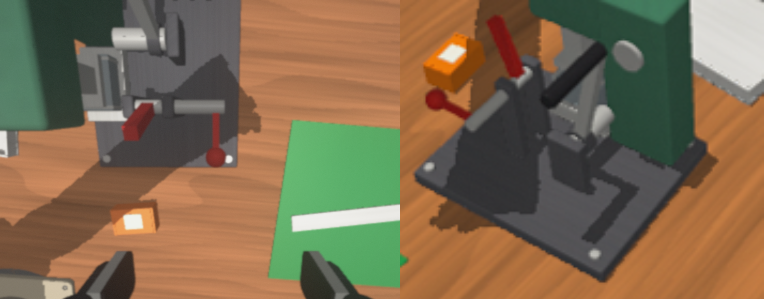

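The catch is flipped: the knob is at (216,157) in the wrist view and its bar stands up. The lever is still at rest. Now the lever.

Request:
{"api": "play_rows", "payload": {"plan": [0, 0, -9, 0.02, -0.003, 0, 1, 0, 0, -18, 0.04, -0.006, 0, 1, 0, 0, -27, 0.06, -0.009, 0, 1, 0, 0, -36, 0.08, -0.012, 0, 1, 0, 0, -45, 0.1, -0.015, 0, 1, 0, 0, -54, 0.12, -0.018, 0, 1, 0, 0, -63, 0.14, -0.02, 0, 1, 0, 0, -72, 0.165, -0.023, 0, 1, 0, 0, -81, 0.19, -0.026, 0, 1, 0, 0, -89.8, 0.208, -0.028, 0, 1, 0, 0, -89.8, 0.208, -0.028, 0, 1, 0, 0, -89.8, 0.208, -0.028, 0, 1, 0, 0, -89.8, 0.208, -0.028, 0.02, 1, 0, 0, -89.8, 0.208, -0.028, 0.05, 1, 0, 0, -89.8, 0.208, -0.028, 0.06, 1, 0, 0, -89.8, 0.208, -0.028, 0.06, 1], "squeeze": 60}}

```text
clock: 23.08
position: [0.5837, -0.3324, 0.3024]
ee_rot: [0.679, 0.734, -0.0, -0.0]
ft_force: [0.6, -0.1, -0.4]
grip_width: 0.998
grasp_force: 0.0
```

Run:
```python
from h import *
rel((.584,-.333,.23,4.5))
```

```text
t 23.07 pos [ 0.5837 -0.3324  0.3024] q [ 0.679  0.734 -0.    -0.   ] grip 0.9977019421992976 0.0
(0.584, -0.333, 0.23, 4.5) -> [-0. -0. -0.] [-0.0006  0.0003  0.0724]
```

Request:
{"api": "play_rows", "payload": {"plan": [0, 0, 0, 0, 0, 0.02, 1, 0, 0, 0, 0, 0, 0.045, 1, 0, 0, 0, 0, 0, 0.063, 1, 0, 0, 0, 0, 0, 0.072, 0.9, 0, 0, 0, 0, 0, 0.072, 0.7, 0, 0, 0, 0, 0, 0.072, 0.5, 0, 0, 0, 0, 0, 0.072, 0.3, 0, 0, 0, 0, 0, 0.072, 0.1, 0, 0, 0, 0, 0, 0.072, 0.05, 0, 0, 0, 0, 0, 0.072, 0.05, 0, 0, 0, 0, 0, 0.072, 0.05], "squeeze": 60}}

```text
clock: 24.45
position: [0.5836, -0.3327, 0.2311]
ee_rot: [0.679, 0.734, -0.0, -0.0]
ft_force: [-4.0, 1.3, 5.3]
grip_width: 0.214
grasp_force: 58.4
```

Request:
{"api": "play_rows", "payload": {"plan": [0, 0, 0, 0, -0.008, -0.002, 0.05, 0, 0, 0, 0, -0.017, -0.003, 0.05, 0, 0, 0, 0, -0.025, -0.004, 0.05, 0, 0, 0, 0, -0.034, -0.005, 0.05, 0, 0, 0, 0, -0.042, -0.005, 0.05, 0, 0, 0, 0, -0.051, -0.005, 0.05, 0, 0, 0, 0, -0.059, -0.004, 0.05, 0, 0, 0, 0, -0.067, -0.003, 0.05, 0, 0, 0, 0, -0.076, -0.002, 0.05, 0, 0, 0, 0, -0.084, 0, 0.05, 0, 0, 0, 0, -0.092, 0.002, 0.05, 0, 0, 0, 0, -0.1, 0.005, 0.05, 0, 0, 0, 0, -0.108, 0.008, 0.05, 0, 0, 0, 0, -0.116, 0.012, 0.05, 0, 0, 0, 0, -0.12, 0.014, 0.05, 0, 0, 0, 0, -0.124, 0.016, 0.05, 0, 0, 0, 0, -0.126, 0.017, 0.05, 0, 0, 0, 0, -0.126, 0.017, 0.05, 0, 0, 0, 0, -0.126, 0.017, 0.05]}}

```text
clock: 26.82
position: [0.4616, -0.3425, 0.2156]
ee_rot: [0.678, 0.735, 0.002, 0.004]
ft_force: [9.2, 0.7, 6.5]
grip_width: 0.211
grasp_force: 64.8
```

Run:
```python
from h import *
import cv2
rel();print(status.get_obs()["ft_force"])
cv2.imwrite("pics/l1.png",np.hstack([cv2.resize(viewer.camera(n)[y:y+160,x:x+160,::-1],None,fx=2.4,fy=2.4) for n,x,y in(("scene",180,195),("side",200,95))]))
```

```text
t 26.82 pos [ 0.4616 -0.3425  0.2156] q [0.678 0.735 0.002 0.004] grip 0.21065755482009385 64.84673380851746
[9.19605847 0.70297447 6.47607366]
```

View pics/l1.png

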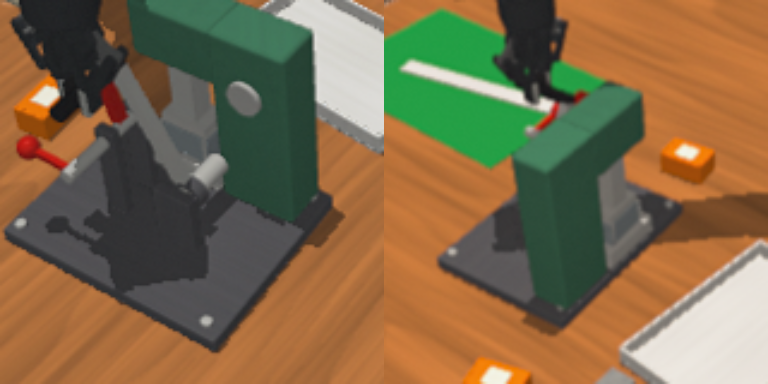

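The lever leans over towards the robot, held by the fingers, and the catch knob at (28,148) stays flipped. I'll press a little further to confirm it is at the stop.

Request:
{"api": "play_rows", "payload": {"plan": [0, 0, 0, 0, -0.002, 0.001, 0.05, 0, 0, 0, 0, -0.004, 0.002, 0.05, 0, 0, 0, 0, -0.004, 0.002, 0.05, 0, 0, 0, 0, -0.004, 0.002, 0.05, 0, 0, 0, 0, -0.004, 0.002, 0.05, 0, 0, 0, 0, -0.004, 0.002, 0.05]}}

```text
clock: 27.68
position: [0.459, -0.3428, 0.2146]
ee_rot: [0.678, 0.735, 0.003, 0.005]
ft_force: [12.8, 1.6, 12.5]
grip_width: 0.214
grasp_force: 64.7
```

```bash
python3 -c "
from workcell import manip;print(manip.hand_in())"
```

```text
the job is handed in; nothing more can be done
None
```

I handed the job in at about 28 s: both boxes lie flat side by side in the basket, the catch is flipped over, and the lever is held at its stop with about 65 N on the pads; the hand-in gave no verdict.

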